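# Arm the guarded high-voltage switch

### The job

Arm the test bench's high-voltage supply at the wider of the two grey switch boxes: swing its black safety cover well open, throw the toggle under it right over to its other side, and shut the cover fully again. Leave the narrower switch box closed and off, and do not disturb the tools lying around.

Things in the scene. Friction and masses are not known exactly. Their poses are not given: they have to be found in the camera images.
- wide_box: the wider of two grey switch boxes, fixed to the bench: 130 mm deep (x) by 130 mm wide (y), its top panel 50 mm above the bench, a black box-shaped safety cover on it over a toggle. Origin: centre of its underside, on the bench; x points from its front (two sockets, towards the robot) to its rear, y to its left, z up
- wide_cover (a joint): angle of the wider box's cover: 0 closed, grows as its front swings up and back; 1.57 stands upright at the rear, 1.75 stop. About 120 g, stiff hinge (0.09 N m): stays where left, about 0.16 N m starts it. Closed, it is a cap open below, 112 mm deep (box x -0.055 to +0.057), 118 mm wide, flat top 118 mm above the bench, 60 mm above the hinge axis
- wide_hinge (a point): middle of the wider box's cover hinge axis, fixed on the box: 55 mm behind the box's centre, 58 mm above the bench; the axis runs along the box's y
- wide_tab (a point): middle of the top edge of the upright thumb tab on the wider box's cover: 10 mm thick, 50 mm wide (along y), 26 mm high, 60 mm of flat cover top ahead of it. Closed: at box x = +0.010, 144 mm above the bench. A fingertip put down before the tab and led round the hinge opens the cover; pulling the flat top's outer side forward and down shuts it
- wide_toggle (a joint): angle of the wider box's toggle: 0 = off, leaning 0.42 rad to the box's left (+y); 0.84 = on, leaning 0.42 rad to its right (-y); hard stops. Stays where left (about 1.5 N at the tip moves it). A steel rod 12 mm thick, reaching 47 mm from its pivot, which is at the box's centre, 53 mm above the bench; hidden under the cover
- wide_tip (a point): centre of the round end of the wider box's toggle lever, 41 mm from its pivot (90 mm above the bench and 17 mm beside the box's centre, at either stop)
- narrow_box: the narrower grey switch box, 130 mm deep and 80 mm wide, otherwise the same build and frame; its cover is 68 mm wide. Not to be operated
- narrow_cover (a joint): angle of the narrower box's cover, 0 closed
- narrow_toggle (a joint): angle of the narrower box's toggle, 0 = off
- multimeter: yellow multimeter, 140x68x42 mm, origin at the centre of its underside; bystander
- tape_roll: roll of black tape, 58x56x19 mm, origin at the centre of its underside; bystander
- caliper: caliper, 200 mm long, 62 mm wide, 14 mm high, origin at the centre of its underside; bystander
- screwdriver: yellow-handled screwdriver, 183 mm long, 23 mm thick, origin at the centre of its underside; bystander

How it is judged:
By the outcome, as a careful person would: the job done as asked, in the order asked, and still so for the second after the job is handed in, with the robot touching nothing.
It also fails if it takes over 51 s, if anything falls off the work surface, if the arm or the gripper's body presses on something with over 40 N, if the wrist force passes 120 N, or if a joint passes its speed limit or range.

### The arm

A 6-joint arm with a two-finger parallel gripper is mounted at the origin on a cart in front of the work surface, level with it; the furniture and walls round the work are solid. World frame = base frame: x ahead of the robot, y to its left, z up, the work surface at z = 0. Lengths are in m, angles in rad, forces in N, time in s.
With the tool pointing down it reaches from about 0.325 to 0.9 m from the base axis. Payload 6.1 kg.
Tool frame: the origin (TCP) lies at the very end of the fingers, on their centre line; the grasp point (between the pads) lies 19 mm behind it; z points along the fingers, y is the line along which they close (so a half turn about z gives the same grasp; the last joint's range is limited). The gripper opens to 87 mm and grips with 3 to 60 N. Pads are 19 mm wide; open, the fingers measure 117 mm over their backs; the gripper's body (75 mm by 190 mm) begins 51 mm behind the grasp point.
Start: joints at [-1.409, 0.22, 1.526, -0, 1.395, -0.126], TCP at [0.177, -0.599, 0.223] pointing down, gripper open.
Joint ranges: [-2.98, 2.98], [-0.91, 2.08], [0.09, 2.57], [-1.24, 4.39], [0.2, 2.65], [-2.68, 2.68]. Speed limits (rad/s): [2.57, 2.57, 3.01, 3.14, 3.14, 3.14].

### API

Orientations are given as a unit quaternion [w, x, y, z].
In Python, from rig import r, probe_bus, get_image gives the robot as it stands (r), with the cameras as plain functions and the readings (probe_bus).
- The arm moves only by the shell command python3 jog.py [FORCE], which reads ROWS from standard input. ROWS is a JSON list of rows, 1 to 5 of them, each an object with the fields aperture (the finger opening in m), sx, sy, sz (the shift in m), yaw (a turn about the tool's z in rad); a field left out counts as zero (the opening has to be given); each row shifts and turns the commanded pose from where the row before left it, along the tool's axes as they then stand; what a row does not reach is not made up. A row lasts 1/10 s, in which the tool goes at most 0.05 m and 0.15 rad, less where a joint would pass 70% of its speed; a pose out of reach is approached as far as the arm can. The fingers move at their own pace and stop on an object; FORCE is the grip in N (left out, the last holds). Time passes only in rows, so rows that do not move let the fingers close. It prints the time, the measured TCP pose, the force, the opening and the grip force at its end. Input that does not fit is refused with a message, and nothing moves.
- probe_bus.observe(): the state, without advancing time (a new reading comes with each control period).
- get_image(name): name is "scene" or "top"; returns a dict with "pixels" (480x640x3 uint8, red, green, blue), "vfov" (degrees; the focal length in pixels is half the picture's height over the tangent of half this angle, whatever the lens; pixels are square), "cx", "cy" (the principal point, pixels), "R" (3x3) and "t" (3): a world point X has camera coordinates R X + t. Camera axes: x right, y down, z forward; pixel columns grow to the right and rows downward; lengths in m; the calibration is good to about 2 mm. A picture is of the moment at which its call begins. There is no depth.
- r.sign_off(): hands the job in; it is judged then, once.
The state is a dict: "time": time; "qpos": joint angles; "qvel": joint speeds; "tau": joint torques, N m; "ee_pos": TCP position; "tcp_rot": TCP orientation; "force": force on the tool from outside, world axes, zero at the start; "torque": the same for the moment, N m; "opening": finger opening in m; "grasp_force": force on a finger pad.
Only numpy, scipy, OpenCV 4.12 (cv2) and the standard library are available. Lean on these libraries where they do the work, as an engineer would, in place of code of your own. Each camera call takes 0.05 s, during which the arm holds its last target. There are 200 camera calls.

## Working session

There is one attempt and no reset: what is moved stays moved. The work goes in short steps, Python scripts to look and compute and a shell command to move; the robot and the scene stay as the last step left them, time stands still between calls to the robot, and variables do not carry over. Pictures are saved under pics/ and viewed, at most 10 in all, crops included, and the job is handed in when it is done.

```bash
mkdir -p pics; ls
python3 - <<'E'
from rig import r, probe_bus, get_image
import cv2,json
for n in("scene","top"):
    d=get_image(n); cv2.imwrite(f"pics/{n}0.png",d["pixels"][:,:,::-1])
    print(n,d["vfov"],d["cx"],d["cy"],d["R"],d["t"],[k for k in d])
o=probe_bus.observe();print(o["time"],o["ee_pos"],o["tcp_rot"],o["opening"])
E
```

```text
jog.py
pics
rig.py
scene 45.91668487007544 312.5189027960579 238.88905906059807 [[-0.58720943 -0.80926831 -0.01642815]
 [-0.60733948  0.4539242  -0.65199047]
 [ 0.53509236 -0.37287749 -0.75804917]] [0.33633124 0.40439676 1.52662455] ['pixels', 'vfov', 'cx', 'cy', 'R', 't']
top 53.34395299018045 319.049556413231 236.8077090473458 [[-1.54170893e-02 -9.99879863e-01 -1.60429985e-03]
 [-9.90007327e-01  1.54897551e-02 -1.40162621e-01]
 [ 1.40170633e-01 -5.72631038e-04 -9.90127197e-01]] [0.00687365 0.55935089 1.13369506] ['pixels', 'vfov', 'cx', 'cy', 'R', 't']
0.1 [ 0.17729496 -0.59871404  0.22151677] [-9.14833821e-04  9.89667683e-01  1.43377265e-01 -1.05143434e-05] 0.08712336408041899
```

View pics/top0.png

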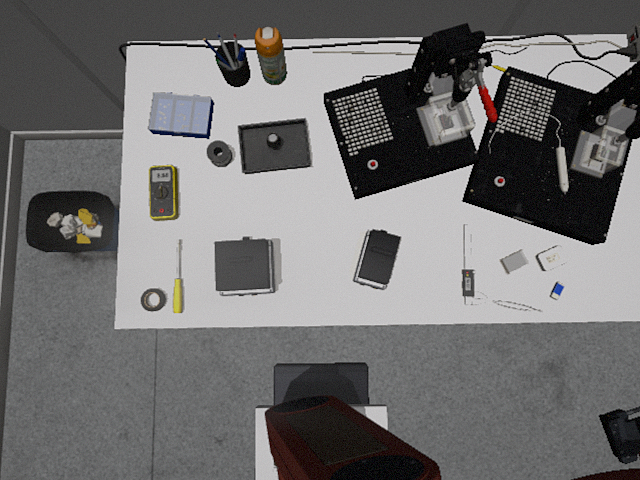

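View pics/scene0.png

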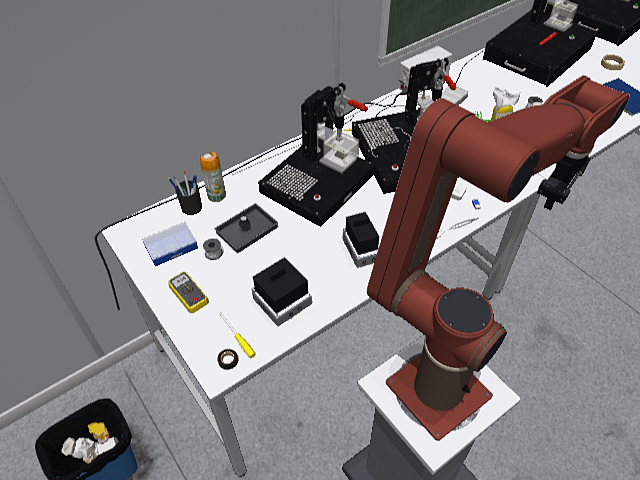

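The wide box shows at top-image (244,266) and scene-image (281,288). The narrow box is at top (378,260). Next I'll enlarge both views of the wide box.

Run:
```python
import cv2,numpy as np
a=cv2.imread("pics/top0.png")[228:304,205:285]; b=cv2.imread("pics/scene0.png")[250:330,240:320]
a=cv2.resize(a,None,fx=5,fy=5,interpolation=cv2.INTER_CUBIC);b=cv2.resize(b,None,fx=5,fy=5,interpolation=cv2.INTER_CUBIC)
a=cv2.convertScaleAbs(a,alpha=1.8);b=cv2.convertScaleAbs(b,alpha=1.8)
c=np.zeros((400,800,3),np.uint8);c[:380,:400]=a;c[:,400:]=b
cv2.imwrite("pics/crop0.png",c)
```

```text
(no output)
```

View pics/crop0.png

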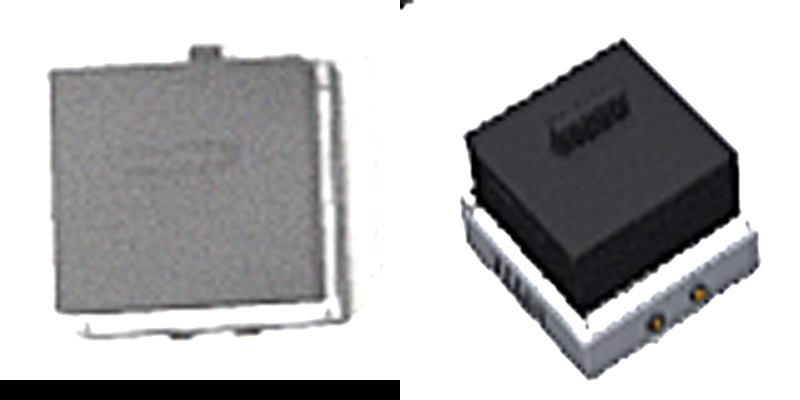

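The left crop shows the cover-top corners, with the sockets at the near edge. The right crop shows the same four corners, the tab near its middle at about (590,122), and the box's bottom front corner at (590,378). I'll fit the pose to these.

```bash
cat > h.py <<'E'
import numpy as np,cv2
from rig import r, probe_bus, get_image
def proj(d,P):
    c=np.asarray(P)@d["R"].T+d["t"]; f=240/np.tan(np.radians(d["vfov"])/2)
    return c[:,:2]/c[:,2:]*f+[d["cx"],d["cy"]]
def pts(p,L):
    c,s=np.cos(p[2]),np.sin(p[2]);L=np.asarray(L,float)
    return np.c_[p[0]+c*L[:,0]-s*L[:,1],p[1]+s*L[:,0]+c*L[:,1],L[:,2]]
E
python3 - <<'E'
from h import *
from scipy.optimize import least_squares
C=[[-.055,.059,.118],[-.055,-.059,.118],[.057,-.059,.118],[.057,.059,.118]]
# box x points front->rear in world +x; cover local: hinge at rear
C=[[.055,.059,.118],[.055,-.059,.118],[-.057,-.059,.118],[-.057,.059,.118]]
ut=np.array([[50,71],[315,59],[323,300],[58,312]])
us=np.array([[468,135],[625,40],[738,155],[575,262]])-[400,0]
B=[[-.065,.065,0],[-.065,-.065,0],[-.065,.065,.05],[.065,.065,.05]];ub=np.array([[590,378],[757,262],[586,328],[463,198]])-[400,0]
g=lambda u,o:(u+.5)/5-.5+o
T=get_image("top");S=get_image("scene")
def F(p,k=0):
    a=proj(T,pts(p,C))-g(ut,[205,228]);b=proj(S,pts(p,C+B))-g(np.r_[us,ub],[240,250])
    return [np.r_[a,b],a,b][k].ravel()
for k in(0,1,2):
    s=least_squares(F,[.4,.2,0],args=(k,));print(s.x)
    print(s.fun.reshape(-1,2).round(1).tolist())
s=least_squares(F,[.4,.2,0]);print(probe_bus.observe()['time'],T['R'][2])
E
```

```text
[0.48805648 0.17504477 0.04068093]
[[0.4, -0.1], [-1.0, -0.5], [-0.6, 0.4], [0.1, 0.9], [-0.9, -0.9], [0.5, -1.9], [1.1, -1.4], [0.3, -1.4], [-0.0, 1.2], [1.3, 1.2], [-0.4, 1.8], [-1.3, -0.9]]
[0.4884471  0.17443602 0.03514884]
[[0.8, -0.4], [-0.6, -0.6], [-0.5, 0.3], [0.2, 0.6]]
[0.48758849 0.1757733  0.04671266]
[[-1.1, -0.6], [0.2, -1.7], [1.0, -1.3], [0.4, -1.1], [0.0, 1.4], [1.2, 1.3], [-0.3, 2.1], [-1.4, -0.5]]
0.2 [ 1.40170633e-01 -5.72631038e-04 -9.90127197e-01]
```

```bash
cat >> h.py <<'E'
B=[.4865,.175,.04]
def st():
    o=probe_bus.observe();p=o["ee_pos"];d=p[:2]-B[:2];c,s=np.cos(B[2]),np.sin(B[2])
    w,x,y,z=o["tcp_rot"];X=np.array([w*w+x*x-y*y-z*z,2*(x*y+w*z)])
    print("t%.1f box x %.4f y %.4f z %.4f toolyaw %.3f F %s"%(o["time"],c*d[0]+s*d[1],-s*d[0]+c*d[1],p[2],np.arctan2(X[1],X[0]),np.round(o["force"],1)))
if __name__=="__main__": st()
E
echo '[{"aperture": 0,"yaw": 0.124},{"aperture": 0,"yaw": 0.124},{"aperture": 0,"sx": 0.02,"sy": -0.0475},{"aperture": 0,"sx": 0.02,"sy": -0.0475},{"aperture": 0,"sx": 0.02,"sy": -0.0475}]' | python3 jog.py 20
echo '[{"aperture": 0,"sx": 0.02,"sy": -0.0475},{"aperture": 0,"sx": 0.02,"sy": -0.0475},{"aperture": 0,"sx": 0.02,"sy": -0.0475},{"aperture": 0,"sx": 0.02,"sy": -0.0475},{"aperture": 0,"sx": 0.02,"sy": -0.0475}]' | python3 jog.py
python3 h.py
```

```text
time: 0.7
ee_pos: [0.2302, -0.4571, 0.2217]
tcp_rot: [-0.001, 1.0, 0.019, -0.0]
force: [0.8, 1.0, 0.2]
opening: 0.0549
grasp_force: 0.0
time: 1.2
ee_pos: [0.318, -0.2229, 0.2225]
tcp_rot: [0.0, 1.0, 0.019, 0.0]
force: [1.6, 0.7, 0.2]
opening: 0.015
grasp_force: 0.0
t1.2 box x -0.1843 y -0.3908 z 0.2225 toolyaw 0.039 F [1.6 0.7 0.2]
```

```bash
echo '[{"aperture": 0,"sx": 0.02,"sy": -0.0475},{"aperture": 0,"sx": 0.02,"sy": -0.0475},{"aperture": 0,"sx": 0.02,"sy": -0.0475},{"aperture": 0,"sx": 0.02,"sy": -0.0475},{"aperture": 0,"sx": 0.02,"sy": -0.0475}]' | python3 jog.py >/dev/null
echo '[{"aperture": 0,"sx": 0.02,"sy": -0.0475},{"aperture": 0,"sx": 0.02,"sy": -0.0475},{"aperture": 0,"sx": 0.02,"sy": -0.0475},{"aperture": 0,"sz": 0.03},{"aperture": 0,"sz": 0.03}]' | python3 jog.py >/dev/null
echo '[{"aperture": 0},{"aperture": 0}]' | python3 jog.py
python3 h.py
```

```text
time: 2.4
ee_pos: [0.4578, 0.1497, 0.1625]
tcp_rot: [0.0, 1.0, 0.02, -0.001]
force: [0.5, -0.7, -0.1]
opening: 0.0003
grasp_force: 0.0
t2.4 box x -0.0297 y -0.0242 z 0.1625 toolyaw 0.040 F [ 0.5 -0.7 -0.1]
```

Run:
```python
from h import *
T=get_image("top");S=get_image("scene")
c=np.zeros((400,800,3),np.uint8)
for i,(d,(x,y)) in enumerate(((T,(205,220)),(S,(240,250)))):
    c[:,400*i:400*i+400]=cv2.convertScaleAbs(cv2.resize(d["pixels"][y:y+80,x:x+80,::-1],(400,400),interpolation=cv2.INTER_CUBIC),alpha=1.8)
cv2.imwrite("pics/c1.png",c)
```

```text
(no output)
```

View pics/c1.png

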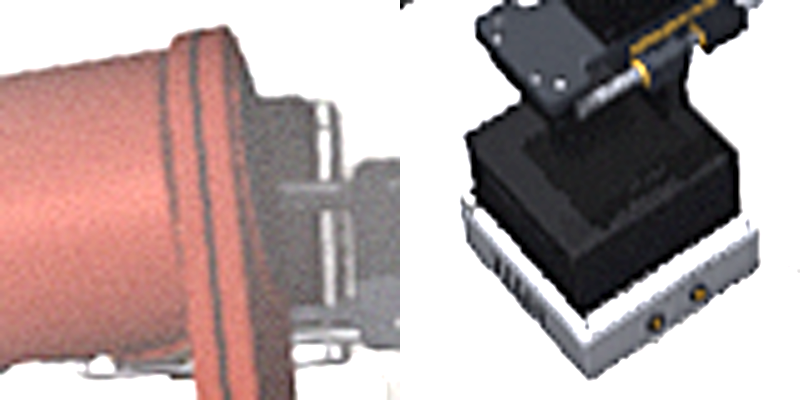

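The finger now hangs over the flat cover top ahead of the tab, but the gripper hides the tip in both views. I'll centre it, lower it, then advance to touch the tab.

```bash
echo '[{"aperture": 0,"sx": 0.002,"sy": -0.024},{"aperture": 0,"sx": 0.002,"sz": 0.016},{"aperture": 0,"sz": 0.016},{"aperture": 0},{"aperture": 0}]' | python3 jog.py|grep force;python3 h.py
echo '[{"aperture": 0,"sx": 0.008},{"aperture": 0,"sx": 0.005},{"aperture": 0,"sx": 0.003},{"aperture": 0,"sx": 0.002},{"aperture": 0}]' | python3 jog.py|grep force;python3 h.py
```

```text
force: [0.0, 0.6, 0.5]
grasp_force: 0.0
t3.0 box x -0.0244 y -0.0003 z 0.1320 toolyaw 0.039 F [0.  0.6 0.5]
force: [0.4, 1.1, -0.3]
grasp_force: 0.0
t3.5 box x -0.0069 y -0.0001 z 0.1306 toolyaw 0.040 F [ 0.4  1.1 -0.3]
```

```bash
echo '[{"aperture": 0,"sx": 0.008,"sz": -0.004},{"aperture": 0,"sx": 0.008,"sz": -0.004},{"aperture": 0,"sx": 0.0075,"sz": -0.003},{"aperture": 0,"sx": 0.0075,"sz": -0.003},{"aperture": 0}]' | python3 jog.py|grep force;python3 h.py
echo '[{"aperture": 0,"sx": 0.008,"sz": -0.0018},{"aperture": 0,"sx": 0.008,"sz": -0.0016},{"aperture": 0,"sx": 0.008,"sz": -0.0004},{"aperture": 0,"sx": 0.008},{"aperture": 0}]' | python3 jog.py|grep force;python3 h.py
python3 - <<'E'
from h import *
S=get_image("scene");cv2.imwrite("pics/s2.png",cv2.resize(cv2.convertScaleAbs(S["pixels"][220:340,210:350,::-1],alpha=1.8),None,fx=5,fy=5,interpolation=2))
E
```

```text
force: [0.3, -0.4, 0.2]
grasp_force: 0.0
t4.0 box x 0.0255 y -0.0001 z 0.1452 toolyaw 0.040 F [ 0.3 -0.4  0.2]
force: [-0.0, -0.5, 0.3]
grasp_force: 0.0
t4.5 box x 0.0572 y -0.0002 z 0.1485 toolyaw 0.039 F [-0.  -0.5  0.3]
```

View pics/s2.png

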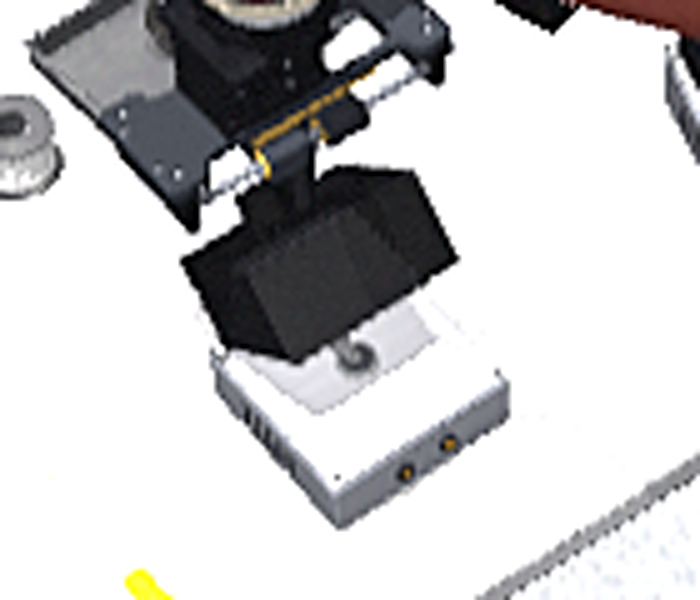

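The cover is swinging up around 40° and the toggle base shows at crop (355,355). I'll continue the arc.

```bash
echo '[{"aperture": 0,"sx": 0.008,"sz": 0.001},{"aperture": 0,"sx": 0.008,"sz": 0.0015},{"aperture": 0,"sx": 0.008,"sz": 0.0025},{"aperture": 0,"sx": 0.008,"sz": 0.003},{"aperture": 0}]' | python3 jog.py|grep force;python3 h.py
echo '[{"aperture": 0,"sx": 0.0075,"sz": 0.004},{"aperture": 0,"sx": 0.007,"sz": 0.0045},{"aperture": 0,"sx": 0.0065,"sz": 0.005},{"aperture": 0,"sx": 0.0065,"sz": 0.006},{"aperture": 0}]' | python3 jog.py|grep force;python3 h.py
```

```text
force: [1.9, -0.2, 0.6]
grasp_force: 1.0
t5.0 box x 0.0893 y -0.0002 z 0.1401 toolyaw 0.039 F [ 1.9 -0.2  0.6]
force: [3.8, 0.2, 2.1]
grasp_force: 2.9
t5.5 box x 0.1170 y -0.0002 z 0.1204 toolyaw 0.039 F [3.8 0.2 2.1]
```

```bash
echo '[{"aperture": 0,"sx": 0.003,"sz": -0.01},{"aperture": 0,"sz": -0.04},{"aperture": 0,"sz": -0.05},{"aperture": 0,"sx": -0.04},{"aperture": 0,"sx": -0.045}]' | python3 jog.py|grep force
echo '[{"aperture": 0,"sx": -0.045},{"aperture": 0,"sx": -0.04},{"aperture": 0},{"aperture": 0}]' | python3 jog.py|grep force;python3 h.py
python3 - <<'E'
from h import *
S=get_image("scene");cv2.imwrite("pics/s3.png",cv2.resize(cv2.convertScaleAbs(S["pixels"][220:340,210:350,::-1],alpha=1.8),None,fx=5,fy=5,interpolation=2))
E
```

```text
force: [-0.5, -0.2, 0.3]
grasp_force: 0.0
force: [0.3, -0.8, 0.2]
grasp_force: 0.0
t6.5 box x -0.0524 y 0.0000 z 0.2212 toolyaw 0.040 F [ 0.3 -0.8  0.2]
```

View pics/s3.png

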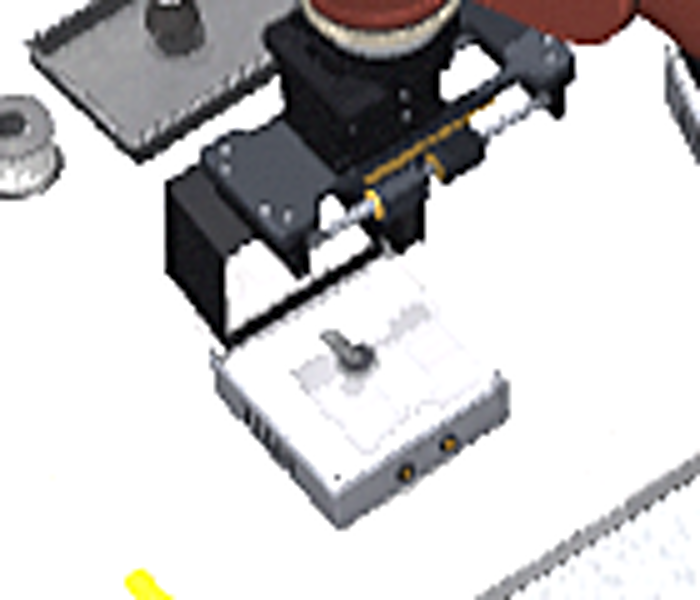

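The cover is now nearly upright and the toggle leans left, with its tip at crop (325,338). Next I'll nudge the cover's upper rim back a bit further.

```bash
echo '[{"aperture": 0,"sz": 0.035},{"aperture": 0,"sz": 0.036},{"aperture": 0,"sx": 0.02},{"aperture": 0,"sx": 0.02},{"aperture": 0,"sx": 0.02}]' | python3 jog.py|grep force;python3 h.py
echo '[{"aperture": 0,"sx": 0.01},{"aperture": 0,"sx": 0.01},{"aperture": 0,"sx": 0.01},{"aperture": 0,"sx": 0.01},{"aperture": 0}]' | python3 jog.py|grep force;python3 h.py
```

```text
force: [0.1, 0.5, 0.7]
grasp_force: 0.0
t7.0 box x 0.0100 y -0.0003 z 0.1492 toolyaw 0.039 F [0.1 0.5 0.7]
force: [-0.4, 0.3, -0.6]
grasp_force: 0.0
t7.5 box x 0.0494 y -0.0001 z 0.1500 toolyaw 0.040 F [-0.4  0.3 -0.6]
```

```bash
echo '[{"aperture": 0,"sx": -0.03},{"aperture": 0,"sx": -0.025},{"aperture": 0,"sy": -0.03},{"aperture": 0,"sy": -0.025},{"aperture": 0}]' | python3 jog.py|grep force;python3 h.py
python3 - <<'E'
from h import *
S=get_image("scene");cv2.imwrite("pics/s4.png",cv2.resize(cv2.convertScaleAbs(S["pixels"][220:340,210:350,::-1],alpha=1.8),None,fx=5,fy=5,interpolation=2))
E
```

```text
force: [-0.7, -0.7, 0.3]
grasp_force: 0.0
t8.0 box x -0.0072 y 0.0572 z 0.1503 toolyaw 0.042 F [-0.7 -0.7  0.3]
```

View pics/s4.png

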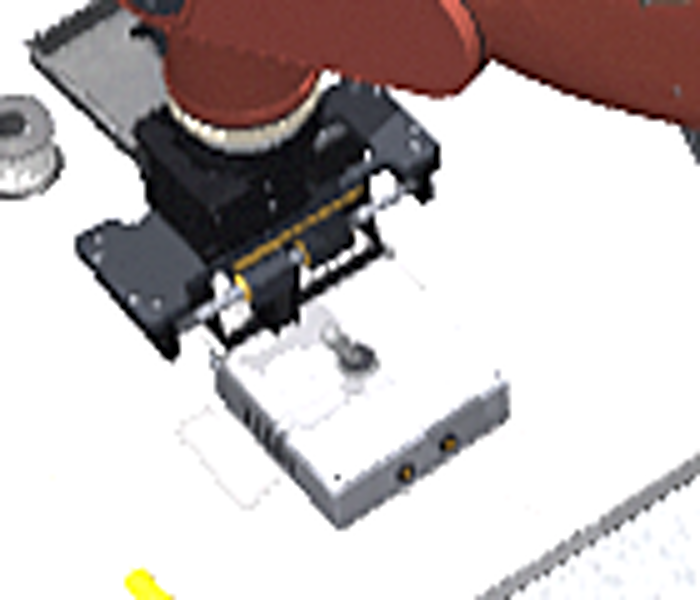

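The cover stands upright behind the gripper, and the finger at crop (283,300) is to the left of the toggle tip at (328,330). Now descend and push right.

```bash
echo '[{"aperture": 0,"sz": 0.035},{"aperture": 0,"sz": 0.035},{"aperture": 0},{"aperture": 0,"sy": 0.01},{"aperture": 0,"sy": 0.01}]' | python3 jog.py|grep force;python3 h.py
echo '[{"aperture": 0,"sy": 0.008},{"aperture": 0,"sy": 0.008},{"aperture": 0,"sy": 0.004},{"aperture": 0},{"aperture": 0}]' | python3 jog.py|grep force;python3 h.py
echo '[{"aperture": 0,"sy": 0.004},{"aperture": 0,"sy": 0.003},{"aperture": 0}]' | python3 jog.py|grep force;python3 h.py
```

```text
force: [0.1, -0.0, 0.9]
grasp_force: 0.0
t8.6 box x -0.0053 y 0.0342 z 0.0818 toolyaw 0.040 F [ 0.1 -0.   0.9]
force: [-1.0, 0.3, -0.4]
grasp_force: 0.0
t9.1 box x -0.0069 y 0.0145 z 0.0798 toolyaw 0.040 F [-1.   0.3 -0.4]
force: [-0.6, 1.8, -0.1]
grasp_force: 0.7
t9.3 box x -0.0069 y 0.0078 z 0.0796 toolyaw 0.040 F [-0.6  1.8 -0.1]
```

```bash
for i in 1 2; do echo '[{"aperture": 0,"sy": 0.002},{"aperture": 0,"sy": 0.001},{"aperture": 0}]' | python3 jog.py|grep force;python3 h.py; done
```

```text
force: [0.5, 3.7, -1.3]
grasp_force: 1.4
t9.7 box x -0.0069 y 0.0052 z 0.0797 toolyaw 0.040 F [ 0.5  3.7 -1.3]
force: [-1.2, 11.8, -0.9]
grasp_force: 4.9
t9.9 box x -0.0069 y 0.0041 z 0.0798 toolyaw 0.039 F [-1.2 11.8 -0.9]
```

The force rises steeply, so the toggle is on its stop. I'll back off, rise and look.

```bash
echo '[{"aperture": 0,"sy": -0.015},{"aperture": 0,"sz": -0.045},{"aperture": 0,"sz": -0.05},{"aperture": 0,"sy": -0.04,"sz": -0.045},{"aperture": 0,"sy": -0.05}]' | python3 jog.py|grep force
echo '[{"aperture": 0,"sy": -0.05},{"aperture": 0,"sy": -0.03},{"aperture": 0}]' | python3 jog.py|grep force;python3 h.py
python3 - <<'E'
from h import *
c=np.zeros((500,800,3),np.uint8)
for i,(d,(x,y)) in enumerate(((get_image("top"),(195,195)),(get_image("scene"),(230,225)))):
    c[:,400*i:400*i+400]=cv2.convertScaleAbs(cv2.resize(d["pixels"][y:y+125,x:x+100,::-1],(400,500),interpolation=2),alpha=1.8)
cv2.imwrite("pics/c5.png",c)
E
```

```text
force: [1.0, 1.6, 0.6]
grasp_force: 0.0
force: [0.4, -0.2, 0.2]
grasp_force: 0.0
t10.8 box x -0.0073 y 0.1836 z 0.2122 toolyaw 0.044 F [ 0.4 -0.2  0.2]
```

View pics/c5.png

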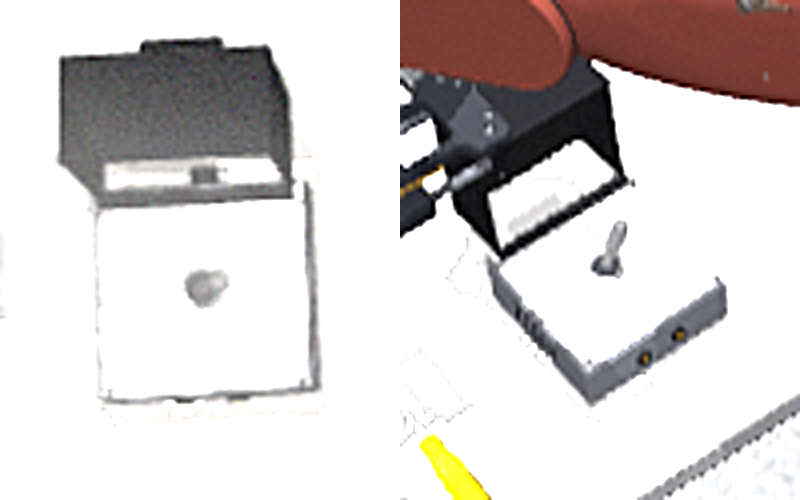

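The toggle now leans right, with its tip at right crop (619,228). The cover stands open, its upper wall spanning rows 55–160 in the left crop. I'll check both numerically.

Run:
```python
from h import *
T=get_image("top");S=get_image("scene")
for a in(.42,0,-.2,-.42):
    P=pts(B,[[0,np.sin(a)*.047,.053+np.cos(a)*.047],[0,0,.053]]);print(a,((proj(S,P)-[230,225])*4+[400,0]).round().tolist())
for th in(80,85,90,95,100):
    t=np.radians(th);L=[]
    for x,z in((-.11,.06),(-.11,0)):
        L+=[[.055+x*np.cos(t)+z*np.sin(t),y,.058-x*np.sin(t)+z*np.cos(t)] for y in(.059,-.059)]
    print(th,((proj(T,pts(B,L))-[195,195])*4).round().tolist(),((proj(S,pts(B,L))-[230,225])*4+[400,0]).round().tolist())
```

```text
0.42 [[582.0, 242.0], [606.0, 263.0]]
0 [[603.0, 225.0], [606.0, 263.0]]
-0.2 [[613.0, 219.0], [606.0, 263.0]]
-0.42 [[624.0, 215.0], [606.0, 263.0]]
80 [[55.0, 103.0], [272.0, 91.0], [62.0, 213.0], [278.0, 201.0]] [[451.0, 119.0], [585.0, 41.0], [499.0, 179.0], [634.0, 98.0]]
85 [[56.0, 86.0], [272.0, 74.0], [61.0, 195.0], [277.0, 183.0]] [[443.0, 114.0], [577.0, 36.0], [491.0, 170.0], [626.0, 89.0]]
90 [[58.0, 70.0], [272.0, 58.0], [60.0, 178.0], [276.0, 166.0]] [[437.0, 110.0], [570.0, 33.0], [483.0, 161.0], [618.0, 81.0]]
95 [[60.0, 55.0], [273.0, 44.0], [60.0, 161.0], [276.0, 149.0]] [[430.0, 107.0], [563.0, 30.0], [476.0, 153.0], [610.0, 73.0]]
100 [[62.0, 42.0], [273.0, 30.0], [60.0, 144.0], [275.0, 132.0]] [[425.0, 106.0], [557.0, 29.0], [469.0, 146.0], [603.0, 67.0]]
```

The cover is at about 95° and the toggle is at its on stop. I'll go round behind the cover to shut it.

```bash
echo '[{"aperture": 0,"sx": 0.042},{"aperture": 0,"sx": 0.042},{"aperture": 0,"sx": 0.042},{"aperture": 0,"sx": 0.041},{"aperture": 0,"sy": 0.046}]' | python3 jog.py|grep force
echo '[{"aperture": 0,"sy": 0.046},{"aperture": 0,"sy": 0.046},{"aperture": 0,"sy": 0.046},{"aperture": 0},{"aperture": 0}]' | python3 jog.py|grep force;python3 h.py
echo '[{"aperture": 0,"sz": 0.035},{"aperture": 0,"sz": 0.034},{"aperture": 0},{"aperture": 0}]' | python3 jog.py|grep force;python3 h.py
```

```text
force: [-0.6, -1.4, -2.5]
grasp_force: 0.0
force: [-0.0, 0.1, 0.1]
grasp_force: 0.0
t11.9 box x 0.1604 y -0.0067 z 0.2125 toolyaw 0.035 F [-0.   0.1  0.1]
force: [0.5, -0.6, 1.7]
grasp_force: 0.0
t12.3 box x 0.1597 y -0.0033 z 0.1430 toolyaw 0.041 F [ 0.5 -0.6  1.7]
```

```bash
echo '[{"aperture": 0,"sx": -0.014},{"aperture": 0,"sx": -0.014},{"aperture": 0,"sx": -0.0075,"sz": -0.005},{"aperture": 0,"sx": -0.008,"sz": -0.005},{"aperture": 0,"sx": -0.0085,"sz": -0.0045}]' | python3 jog.py|grep force;python3 h.py
echo '[{"aperture": 0,"sx": -0.009,"sz": -0.003},{"aperture": 0,"sx": -0.009,"sz": -0.003},{"aperture": 0,"sx": -0.009,"sz": -0.0015},{"aperture": 0,"sx": -0.0095,"sz": -0.0013},{"aperture": 0}]' | python3 jog.py|grep force;python3 h.py
echo '[{"aperture": 0,"sx": -0.0095},{"aperture": 0,"sx": -0.0095,"sz": 0.0004},{"aperture": 0,"sx": -0.0092,"sz": 0.0018},{"aperture": 0,"sx": -0.0092,"sz": 0.002},{"aperture": 0}]' | python3 jog.py|grep force;python3 h.py
```

```text
force: [2.2, 0.2, -0.8]
grasp_force: 0.7
t12.8 box x 0.1090 y -0.0035 z 0.1599 toolyaw 0.040 F [ 2.2  0.2 -0.8]
force: [0.7, -0.1, -0.1]
grasp_force: 0.1
t13.3 box x 0.0702 y -0.0039 z 0.1663 toolyaw 0.040 F [ 0.7 -0.1 -0.1]
force: [0.7, 0.0, 0.1]
grasp_force: 0.0
t13.8 box x 0.0325 y -0.0038 z 0.1614 toolyaw 0.040 F [0.7 0.  0.1]
```

```bash
echo '[{"aperture": 0,"sx": -0.008,"sz": 0.003},{"aperture": 0,"sx": -0.008,"sz": 0.004},{"aperture": 0,"sx": -0.008,"sz": 0.0047},{"aperture": 0,"sx": -0.008,"sz": 0.005},{"aperture": 0,"sx": -0.007,"sz": 0.006}]' | python3 jog.py|grep force;python3 h.py
echo '[{"aperture": 0,"sx": -0.007,"sz": 0.006},{"aperture": 0,"sx": -0.006,"sz": 0.007},{"aperture": 0,"sx": -0.006,"sz": 0.006},{"aperture": 0,"sz": 0.003},{"aperture": 0}]' | python3 jog.py|grep force;python3 h.py
```

```text
force: [0.3, -0.6, 0.6]
grasp_force: 0.3
t14.3 box x -0.0055 y -0.0038 z 0.1390 toolyaw 0.040 F [ 0.3 -0.6  0.6]
force: [-6.3, -1.6, 9.7]
grasp_force: 4.8
t14.8 box x -0.0245 y -0.0038 z 0.1183 toolyaw 0.040 F [-6.3 -1.6  9.7]
```

It's pressed shut at z = 0.118 with about 10 N. Now lift clear and check.

```bash
echo '[{"aperture": 0,"sz": -0.03},{"aperture": 0,"sz": -0.05},{"aperture": 0,"sz": -0.03},{"aperture": 0,"sy": -0.05},{"aperture": 0,"sy": -0.05}]' | python3 jog.py|grep force
echo '[{"aperture": 0,"sy": -0.05},{"aperture": 0,"sy": -0.05},{"aperture": 0},{"aperture": 0}]' | python3 jog.py|grep force;python3 h.py
python3 - <<'E'
from h import *
S=get_image("scene")["pixels"];T=get_image("top")["pixels"]
c=np.zeros((600,800,3),np.uint8)
c[:,:400]=cv2.resize(T[200:320,195:275,::-1],(400,600),interpolation=2);c[:,400:]=cv2.resize(S[220:340,240:320,::-1],(400,600),interpolation=2)
cv2.imwrite("pics/c6.png",cv2.convertScaleAbs(c,alpha=1.8));cv2.imwrite("pics/s6.png",S[:,:,::-1])
E
```

```text
force: [0.6, -0.3, 0.2]
grasp_force: 0.0
force: [0.8, -0.1, -0.1]
grasp_force: 0.0
t15.8 box x -0.0242 y 0.1970 z 0.2267 toolyaw 0.042 F [ 0.8 -0.1 -0.1]
```

View pics/c6.png

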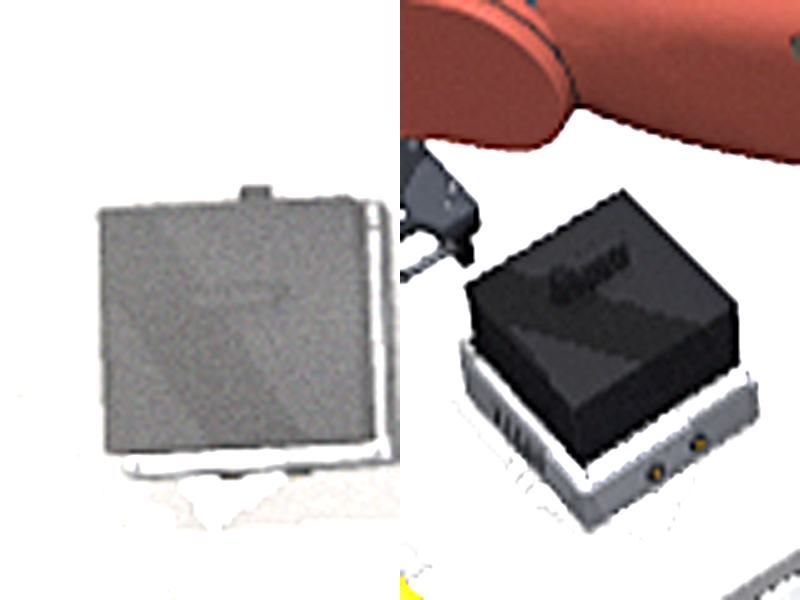

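View pics/s6.png

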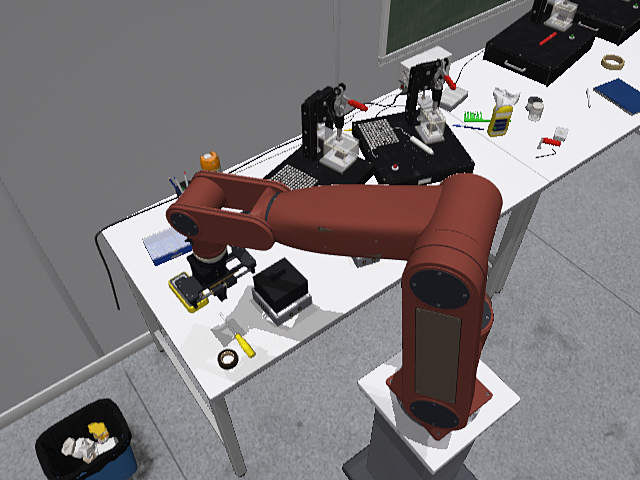

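The wide cover is shut: its corners sit at (468,285), (625,190), (738,305) and (575,412), which matches the first picture. The tools are undisturbed and the arm is touching nothing.

```bash
python3 -c "
from rig import r, probe_bus, get_image
print(r.sign_off())"
```

```text
the job is handed in; nothing more can be done
None
```

The job is handed in: I opened the wide box's cover to about 95°, threw its toggle over to the on stop and shut the cover fully, finishing at 15.8 s; I did not touch the narrow box or the tools.

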